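# Pop out the red sauce cup and stop it with the other finger

## Robot

A 6-joint arm with a two-finger parallel gripper is mounted at the origin on a cart in front of the work surface, level with it; the furniture and walls round the work are solid. World frame = base frame: x ahead of the robot, y to its left, z up, the work surface at z = 0. Lengths are in m, angles in rad, forces in N, time in s.
With the tool pointing down it reaches from about 0.225 to 0.875 m from the base axis. Payload 3.4 kg.
Tool frame: the origin (TCP) lies at the very end of the fingers, on their centre line; the grasp point (between the pads) lies 19 mm behind it; z points along the fingers, y is the line along which they close (so a half turn about z gives the same grasp; the last joint's range is limited). The gripper opens to 85 mm and grips with 20 to 120 N. Pads are 22 mm wide; open, the fingers measure 114 mm over their backs; the gripper's body (76 mm by 85 mm) begins 54 mm behind the grasp point. The pads swing forward as they close: fully open they stand 13 mm farther back than shut.
Start: joints at [1.149, 0.276, 1.505, -0, 1.361, -0.121], TCP at [0.17, 0.549, 0.203] pointing down, gripper open.
Joint ranges: [-2.89, 2.89], [-0.75, 2.08], [0.22, 2.7], [-1.18, 4.32], [0.11, 2.71], [-2.7, 2.7]. Speed limits (rad/s): [2.57, 2.57, 3.14, 3.14, 3.14, 3.14].

## Interface

Orientations are given as a unit quaternion [w, x, y, z].
In Python, from rig import readout, vision, manip gives the robot as it stands.
- The arm moves only by the shell command python3 -m handwheel 'ROWS' [FORCE]. ROWS is JSON, a list of rows, each a list of 3 entries, a list of its own where there are three numbers: the shift along the tool's x, y, z in mm, then the turn, a rotation vector about the tool's x, y, z in units of 6 degrees (1.0 is 6 degrees), then the closure, from -1 (fully open) to 1 (shut), so that 0 is half open. A call has 1 to 20 rows; each row shifts and turns the commanded pose from where the row before left it, along the tool's axes as they then stand; what a row does not reach is not made up. A row lasts 1/8 s, in which the tool goes at most 62.5 mm and 10.7 degrees, less where a joint would pass 70% of its speed; a pose out of reach is approached as far as the arm can. A call is refused whole if a number of a shift passes 62.5 or a number of a turn 1, either way. A call with a gripper value outside its range is refused whole. The fingers move at their own pace and stop on an object; FORCE is the grip in N (left out, the last holds). Time passes only in rows, so rows that do not move let the fingers close. It gives the time, the measured TCP pose, the force, the opening and the grip force at its end, in the units of the state.
- readout.get_state(): the state, without advancing time (a new reading comes with each control period).
- vision.get_image(name): name is "scene" or "top" or "wrist"; returns the picture (384x512x3 uint8, blue, green, red); there is no depth.
- vision.camera_params(name): a dict with "intrinsics" (3x3 intrinsics, pixels), "dist" ([k1, k2, p1, p2, k3] as OpenCV has them; the pictures are not rectified), "rvec" (rotation vector, rad) and "tvec" (3), from world to camera coordinates, as OpenCV has them; the wrist camera has in their place "hand_eye" (4x4, takes a point from camera to tool coordinates, whose origin is the TCP and whose axes are the flange's). Camera axes: x right, y down, z forward; pixel columns grow to the right and rows downward; lengths in m; the calibration is good to about 2 mm. A picture is of the moment at which its call begins: read the wrist's pose just before it. camera_params takes no time and is no camera call.
- manip.sign_off(): hands the job in; it is judged then, once.
The state is a dict: "clock": time; "qpos": joint angles; "qd": joint speeds; "effort": joint torques, N m; "position": TCP position; "ee_rot": TCP orientation; "contact_force": force on the tool from outside, world axes, zero at the start; "moment": the same for the moment, N m; "width": finger opening in m; "gripper_force": force on a finger pad.
Only numpy, scipy, OpenCV 4.12 (cv2) and the standard library are available. Lean on these libraries where they do the work, as an engineer would, in place of code of your own. Each camera call takes 0.05 s, during which the arm holds its last target. There are 200 camera calls.

## Task

With one fingertip press down the yellow plunger beside the lane that holds the cup of red sauce, so that the cup pops out of its pocket, and with the other finger stop the cup on the sloping chute before it slides off the end. Do not lift or carry any cup, and leave the green cup in its pocket and the beige cup and the tomato bowl where they are. Finish while holding: the plunger still pressed right down and the red cup resting still against the finger on the chute.

Things in the scene. Friction and masses are not known exactly. Their poses are not given: they have to be found in the camera images.
- dispenser: Fixed white and steel two-lane sauce cup dispenser, 225 x 244 x 104 mm (tallest at its back, own x over 104 mm). Origin: on the worktop, midway between the lanes; own z up, +y its left, -x the way cups come out (toward the robot, turned up to 23 degrees). Lanes centred on own y = +32 (left) and -32 mm (right), 60 mm wide inside; outside each lane is its yellow plunger
- cup_red: steel sauce cup of dark red sauce, 55 mm across the rim, 42 mm across the base, 32 mm high, about 0.1 kg; stands in the left or the right lane's pocket (own x = +75 mm of the dispenser). Origin: centre of its underside
- cup_green: the same cup with green sauce, in the other pocket. Origin: centre of its underside
- cup_beige: the same kind of cup with beige sauce, loose on the worktop to the right of the dispenser. Origin: centre of its underside
- tomato_bowl: white bowl of small tomatoes, 116 mm across, 64 mm high, loose on the worktop to the right. Origin: centre of its underside
- chute_top (a point): Midway between the lanes where the level pocket floors meet the chutes (dispenser's x = +63 mm, 72 mm up). x axis up the slope, z axis normal to the chute. From here the slippery chutes fall 18 degrees (0.325 mm per mm) to open ends at x = -85 mm, 24 mm up. Lane walls: steel, 4 mm thick, 16 mm above the chute, 20 mm above the pocket floor
- plunger_left (a joint): travel of the left lane's spring plunger, m: 0 up, 0.010 fully down; springs back when let go. Needs 1 N at the top, about 5 N fully down. Pressing drives that lane's pusher 3.5 times as far toward own -x; at 3 to 6 mm of travel the cup goes over the edge and slides by itself down the chute and off its end, in under a second, unless something blocks it
- press_left (a point): centre of the top of the left plunger's yellow cap (dark pad; 40 mm along own x, 36 along own y); in the dispenser's frame x = -30, y = +96 mm, 64 mm above the worktop when up. Moves straight down with the plunger; the white housing round it is 46 mm high
- stripe_left (a point): centre of the orange stripe across the left lane's chute, on its surface (dispenser's x = -30, y = +32 mm, 42 mm above the worktop), beside the left plunger, 64 mm from its centre. A fingertip here, level with one that holds the plunger fully down, is 12 mm above the chute and blocks the cup
- plunger_right (a joint): travel of the right lane's spring plunger, m: 0 up, 0.010 fully down; springs back when let go. Needs 1 N at the top, about 5 N fully down. Pressing drives that lane's pusher 3.5 times as far toward own -x; at 3 to 6 mm of travel the cup goes over the edge and slides by itself down the chute and off its end, in under a second, unless something blocks it
- press_right (a point): centre of the top of the right plunger's yellow cap (dark pad; 40 mm along own x, 36 along own y); in the dispenser's frame x = -30, y = -96 mm, 64 mm above the worktop when up. Moves straight down with the plunger; the white housing round it is 46 mm high
- stripe_right (a point): centre of the orange stripe across the right lane's chute, on its surface (dispenser's x = -30, y = -32 mm, 42 mm above the worktop), beside the right plunger, 64 mm from its centre. A fingertip here, level with one that holds the plunger fully down, is 12 mm above the chute and blocks the cup
Not all that is in view belongs to the job. What is shaped like the cup_red but purple is not meant.

How it is judged:
On the way, in this order (a step that is already met when the one before it is completed fails the run):
1. the red cup's plunger is pressed and drives the cup out, the cup having been in its pocket until then (((y of cup_red in the frame of dispenser above 0 m and value of joint plunger_left above 0.0015 m) or (y of cup_red in the frame of dispenser below 0 m and value of joint plunger_right above 0.0015 m)) and x of cup_red in the frame of dispenser above 0.05 m).
2. the red cup lies still on its chute against a finger, its plunger held down (((y of cup_red in the frame of dispenser above 0 m and value of joint plunger_left above 0.006 m) or (y of cup_red in the frame of dispenser below 0 m and value of joint plunger_right above 0.006 m)) and contact force between the fingers and cup_red above 0.04 N and x of cup_red in the frame of dispenser between -0.06 and 0.045 m and z of cup_red in the frame of chute_top between -0.012 and 0.012 m and angle between cup_red's own z axis and vertical below 0.5 rad and linear speed of cup_red below 0.02 m/s), for 0.3 s.
At the end, for the whole second after the job is handed in: For the last second: the red cup's plunger at least 6 mm down; the red cup still on its chute (within 12 mm of its surface, own x -60 to +45 mm, tilt under 0.5 rad, under 20 mm/s), pressing a finger with over 0.04 N; green cup moved under 10 mm, beige cup and bowl under 20 mm (all of step 2 and distance of cup_green from where it was at the start of the episode below 0.01 m and distance of each of cup_beige, tomato_bowl from where it was at the start of the episode below 0.02 m); the arm keeps its last pose, push and grip.
It fails at once if the red cup is lifted more than 15 mm off the chute or pocket (z of cup_red in the frame of chute_top above 0.015 m).
It fails at once if the red cup falls or slides off the chute (z of cup_red in the frame of chute_top below -0.015 m or x of cup_red in the frame of dispenser below -0.075 m).
It fails at once if the green cup is moved more than 10 mm (distance of cup_green from where it was at the start of the episode above 0.01 m).
It fails at once if the beige cup or the tomato bowl is moved more than 20 mm (distance of any of cup_beige, tomato_bowl from where it was at the start of the episode above 0.02 m).
It also fails if it takes over 32 s, if anything falls off the work surface, if the arm or the gripper's body presses on something with over 40 N, if the wrist force passes 120 N, or if a joint passes its speed limit or range.

## Working session

There is one attempt and no reset: what is moved stays moved. The work goes in short steps, Python scripts to look and compute and a shell command to move; the robot and the scene stay as the last step left them, time stands still between calls to the robot, and variables do not carry over. Pictures are saved under pics/ and viewed, at most 10 in all, crops included, and the job is handed in when it is done.

```bash
mkdir -p pics; python3 - <<'E'
from rig import readout, vision, manip
import cv2
s=readout.get_state();print(s)
for n in("scene","top"):
    cv2.imwrite(f"pics/{n}0.png",vision.get_image(n)); print(n,vision.camera_params(n))
print(vision.camera_params("wrist"))
E
```

```text
{'clock': 0.0, 'qpos': array([ 1.14901655e+00,  2.76612829e-01,  1.50613884e+00, -6.37459048e-06,
        1.36068356e+00, -1.20978061e-01]), 'qd': array([ 1.44742685e-03, -1.89399116e-04,  1.48101863e-03, -4.76600576e-04,
        1.67302399e-03, -9.46103497e-05]), 'effort': array([ 1.78899205e-03, -4.16791105e+01, -2.45802355e+01,  6.35840274e-05,
        1.09407454e-02,  8.99209539e-06]), 'position': array([0.17012197, 0.54865319, 0.20162731]), 'ee_rot': array([-2.43956920e-04,  1.49833755e-01,  9.88710775e-01, -8.88402161e-04]), 'contact_force': array([-0.21256045, -0.15741475,  0.97555993]), 'moment': array([-0.03316936,  0.02601532,  0.03093871]), 'gripper_force': 0.0, 'width': 0.08536931014272037}
scene {'intrinsics': array([[373.1753584 ,   0.        , 259.81390531],
       [  0.        , 373.1753584 , 187.95130557],
       [  0.        ,   0.        ,   1.        ]]), 'dist': array([-0.11088522,  0.        ,  0.        ,  0.        ,  0.        ]), 'rvec': array([ 1.99243232, -0.57187726,  0.3461525 ]), 'tvec': array([-0.47996638,  0.12886152,  0.94125326])}
top {'intrinsics':
[... 255 characters left out ...]
.01594011, -2.2086106 ,  0.24373269]), 'tvec': array([-0.08751075,  0.51004107,  1.03510021])}
{'intrinsics': array([[318.18972841,   0.        , 258.20387557],
       [  0.        , 318.18972841, 192.55927155],
       [  0.        ,   0.        ,   1.        ]]), 'dist': array([-0.02128288,  0.        ,  0.        ,  0.        ,  0.        ]), 'hand_eye': array([[ 2.99308944e-04, -9.52549100e-01, -3.04384826e-01,
         7.94670655e-02],
       [ 9.99999943e-01,  2.37541750e-04,  2.39955281e-04,
         4.04513021e-04],
       [-1.56265083e-04, -3.04384880e-01,  9.52549117e-01,
        -1.71014662e-01],
       [ 0.00000000e+00,  0.00000000e+00,  0.00000000e+00,
         1.00000000e+00]])}
```

View pics/scene0.png

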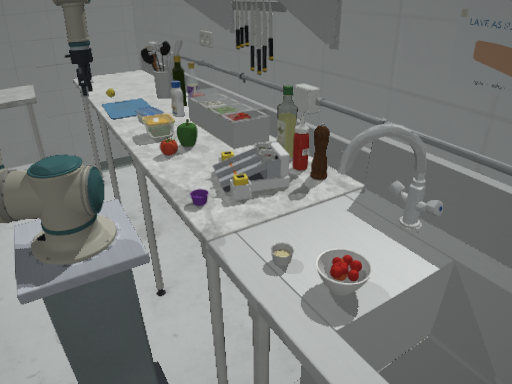

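View pics/top0.png

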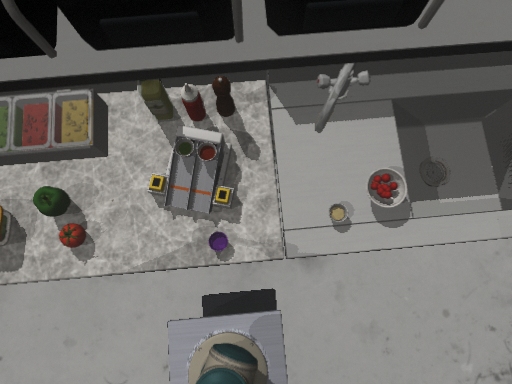

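The top view shows the dispenser near (195,175), the red cup at (207,152) in the right-hand lane, the green cup at (185,148), and the plungers at (157,183) and (223,195). The purple decoy is at (218,241), and the beige cup and bowl are far to the right. Next I'll measure these positions.

```bash
cat > h.py <<'E'
import cv2, numpy as np
from rig import readout, vision
def ray(n,uv):
    p=vision.camera_params(n); R=cv2.Rodrigues(np.array(p['rvec']))[0]
    d=np.append(cv2.undistortPoints(np.float64([[uv]]),p['intrinsics'],p['dist'])[0,0],1)
    return -R.T@p['tvec'], R.T@d
def onz(n,uv,z):
    o,d=ray(n,uv); return o+d*(z-o[2])/d[2]
def two(a,b):
    (o1,d1),(o2,d2)=a,b
    t=np.linalg.lstsq(np.c_[d1,-d2],o2-o1,rcond=None)[0]
    p,q=o1+t[0]*d1,o2+t[1]*d2; return (p+q)/2,np.linalg.norm(p-q)
def proj(n,P):
    p=vision.camera_params(n); return cv2.projectPoints(np.float64(P),p['rvec'],p['tvec'],p['intrinsics'],p['dist'])[0][:,0]
E
python3 - <<'E'
from h import *
for n in("top","scene"):
    im=cv2.imread(f"pics/{n}0.png"); hsv=cv2.cvtColor(im,cv2.COLOR_BGR2HSV)
    def blobs(lo,hi,nm,roi):
        m=cv2.inRange(hsv,lo,hi); k=np.zeros_like(m); x0,y0,x1,y1=roi;k[y0:y1,x0:x1]=1; m*=k
        if nm=='yel':
            m=cv2.morphologyEx(m,cv2.MORPH_CLOSE,np.ones((3,3)))
        N,_,st,c=cv2.connectedComponentsWithStats(m)
        for i in range(1,N):
            if st[i,4]>8: print(n,nm,st[i],c[i].round(1),[onz(n,c[i],z)[:2].round(4) for z in (.064,.042,.098)])
    roi=(140,120,250,225) if n=="top" else (205,135,295,195)
    blobs((20,150,100),(35,255,255),'yel',roi)
    blobs((5,150,100),(16,255,255),'orange',roi)
    blobs((0,120,40),(5,255,255),'red',roi)
    blobs((40,60,20),(80,255,255),'green',roi)
    x0,y0,x1,y1=roi; cv2.imwrite(f"pics/{n}c.png",cv2.resize(im[y0:y1,x0:x1],None,fx=5.5,fy=5.5,interpolation=cv2.INTER_CUBIC))
E
```

```text
top yel [149 175  15  15 104] [156.2 182.4] [array([0.5342, 0.16  ]), array([0.5397, 0.1656]), array([0.5257, 0.1514])]
top yel [215 187  15  15 107] [222.1 194.5] [array([ 0.4823, -0.0238]), array([ 0.4867, -0.0221]), array([ 0.4754, -0.0265])]
top orange [173 186  16   5  36] [180.3 187.7] [array([0.5125, 0.0926]), array([0.5176, 0.0968]), array([0.5046, 0.0862])]
top orange [195 190  16   5  37] [202.4 191.9] [array([0.4948, 0.0312]), array([0.4995, 0.0341]), array([0.4875, 0.0267])]
top red [201 146  14  14 142] [207.3 152.6] [array([0.6092, 0.0102]), array([0.6163, 0.0126]), array([0.5983, 0.0064])]
top green [179 143  12  12 117] [184.6 148. ] [array([0.6289, 0.0747]), array([0.6364, 0.0785]), array([0.6173, 0.0689])]
scene yel [222 152  11   8  50] [226.1 155.4] [array([0.5183, 0.1381]), array([0.5418, 0.1853]), array([0.4819, 0.0651])]
scene yel [234 174  14  11 120] [240.3 179.8] [array([ 0.4684, -0.0486]), array([ 0.4896, -0.0098]), array([ 0.4355, -0.1086])]
scene red [293 136   2  33  44] [293.8 154.2] [array([0.7181, 0.025 ]), array([0.7506, 0.0671]), array([ 0.6679, -0.0401])]
```

View pics/topc.png

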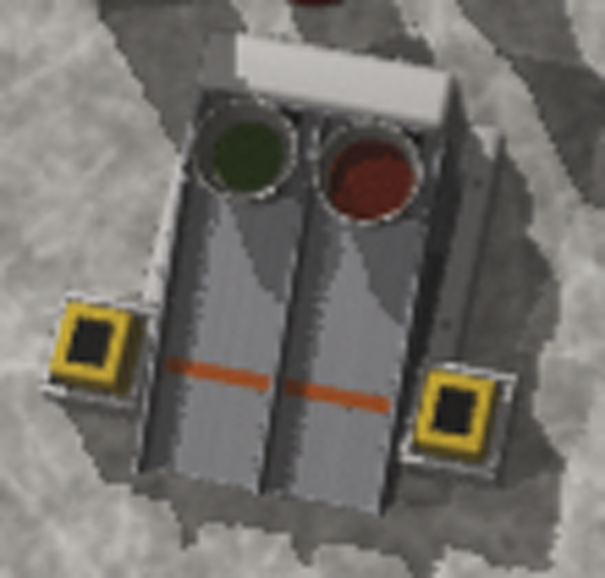

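The red cup is in the right lane: red at about crop (372,180), right cap at (457,408), right stripe at (340,396). The caps and stripes agree on a yaw of about -15.9° and a midpoint at x=-30 of about (0.508, 0.067). Next I'll move to a hover above the midpoint between press_right and stripe_right, about (0.491, 0.0055), with the fingers about 50 mm open.

```bash
python3 -m handwheel '[[[-29,-26,0],[0,0,-0.2],-0.17],[[-29,-26,0],[0,0,0],-0.17],[[-29,-26,0],[0,0,0],-0.17],[[-29,-26,0],[0,0,0],-0.17],[[-29,-26,0],[0,0,0],-0.17],[[-29,-26,0],[0,0,0],-0.17],[[-29,-26,0],[0,0,0],-0.17],[[-29,-26,0],[0,0,0],-0.17],[[-29,-26,0],[0,0,0],-0.17],[[-29,-26,0],[0,0,0],-0.17],[[-29,-26,0],[0,0,0],-0.17],[[-29,-26,0],[0,0,0],-0.17],[[-29,-26,0],[0,0,0],-0.17],[[-29,-26,0],[0,0,0],-0.17],[[-29,-26,0],[0,0,0],-0.17],[[-29,-26,0],[0,0,0],-0.17],[[0,0,0],[0,0,0],-0.17],[[0,0,0],[0,0,0],-0.17]]' 60
cat > st.py <<'E'
from h import *
from scipy.spatial.transform import Rotation as Ro
def T():
    s=readout.get_state(); q=s['ee_rot']; R=Ro.from_quat([q[1],q[2],q[3],q[0]]).as_matrix(); return s,R
def wray(s,R,uv):
    p=vision.camera_params('wrist'); H=p['hand_eye']
    d=np.append(cv2.undistortPoints(np.float64([[uv]]),p['intrinsics'],p['dist'])[0,0],1)
    return s['position']+R@H[:3,3], R@H[:3,:3]@d
def wonz(s,R,uv,z):
    o,d=wray(s,R,uv); return o+d*(z-o[2])/d[2]
def delta(goal):
    s,R=T(); print('pos',s['position'].round(4),'F',s['contact_force'].round(2),'w',round(s['width'],4),'yaw',np.degrees(np.arctan2(-R[0,1],R[1,1])).round(2),'zax',R[:,2].round(4),'t',s['clock'])
    print('tool shift mm',(R.T@(np.array(goal)-s['position'])*1000).round(1))
E
python3 - <<'E'
from st import *
delta([.491,.0055,.1])
s,R=T(); im=vision.get_image('wrist'); cv2.imwrite('pics/w1.png',im); np.savez('w1.npz',p=s['position'],R=R)
hsv=cv2.cvtColor(im,cv2.COLOR_BGR2HSV)
for nm,lo,hi,z in(('yel',(20,150,80),(35,255,255),.064),('or',(5,150,80),(16,255,255),.042),('red',(0,120,30),(5,255,255),.098)):
    N,_,st,c=cv2.connectedComponentsWithStats(cv2.inRange(hsv,lo,hi))
    for i in range(1,N):
        if st[i,4]>60: print(nm,st[i],c[i].round(1),wonz(s,R,c[i],z).round(4))
E
```

```text
clock: 2.35
position: [0.5, 0.0211, 0.202]
ee_rot: [-0.001, 0.14, 0.99, 0.0]
contact_force: [-0.4, 0.3, -0.7]
width: 0.0498
gripper_force: 0.0
pos [0.5    0.0211 0.202 ] F [-0.42  0.33 -0.68] w 0.0498 yaw -16.06 zax [-1.6e-03  8.0e-04 -1.0e+00] t 2.35
tool shift mm [  4.1 -17.5 102. ]
yel [ 191  145   39   43 1093] [210.8 164.4] [ 0.4773 -0.0207  0.064 ]
yel [381 145  39  42 956] [399.  164.7] [0.5292 0.1593 0.064 ]
or [246 161  54   7 377] [272.4 164. ] [0.4988 0.0378 0.042 ]
or [307 161  53   7 371] [333. 164.] [0.5165 0.0997 0.042 ]
or [252 260  35  27 644] [267.7 273.6] [ 0.6256 -0.0026  0.042 ]
red [304 334  19  23 246] [313.1 341.7] [0.6856 0.0295 0.098 ]
```

View pics/w1.png

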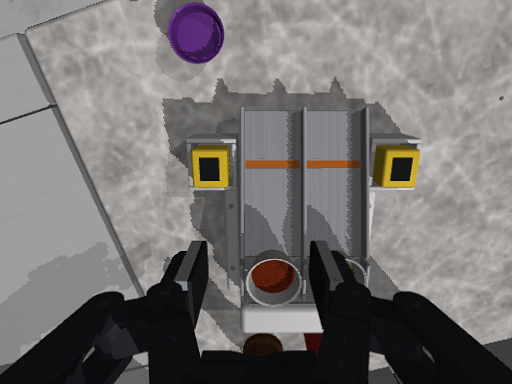

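The wrist view confirms the layout. The right cap is at (210,165), the red cup at (274,282) in the lane next to it, the stripe at (272,164), and the purple decoy at (196,32) is well clear. Next I'll centre over the pair and lower to about 90 mm.

```bash
python3 -m handwheel '[[[5,-17,0],[0,0,0],-0.29],[[0,0,20],[0,0,0],-0.29],[[0,0,20],[0,0,0],-0.29],[[0,0,20],[0,0,0],-0.29],[[0,0,20],[0,0,0],-0.29],[[0,0,20],[0,0,0],-0.29],[[0,0,12],[0,0,0],-0.29],[[0,0,0],[0,0,0],-0.29],[[0,0,0],[0,0,0],-0.29]]'
python3 - <<'E'
from st import *
delta([.4904,.0065,.06])
s,R=T(); im=vision.get_image('wrist'); sc=vision.get_image('scene')
a=cv2.resize(im[100:330,100:400],None,fx=2,fy=2); b=cv2.resize(sc[130:210,200:300],(600,480),interpolation=cv2.INTER_CUBIC)
cv2.imwrite('pics/w2.png',a); cv2.imwrite('pics/s2.png',b)
E
```

```text
clock: 3.52
position: [0.4917, 0.0057, 0.0912]
ee_rot: [0.001, 0.139, 0.99, -0.0]
contact_force: [0.4, -0.3, -0.5]
width: 0.0554
gripper_force: 0.0
pos [0.4917 0.0057 0.0912] F [ 0.44 -0.28 -0.46] w 0.0554 yaw -16.02 zax [ 1.4e-03 -2.0e-04 -1.0e+00] t 3.525
tool shift mm [ 1.5  0.4 31.2]
```

View pics/w2.png

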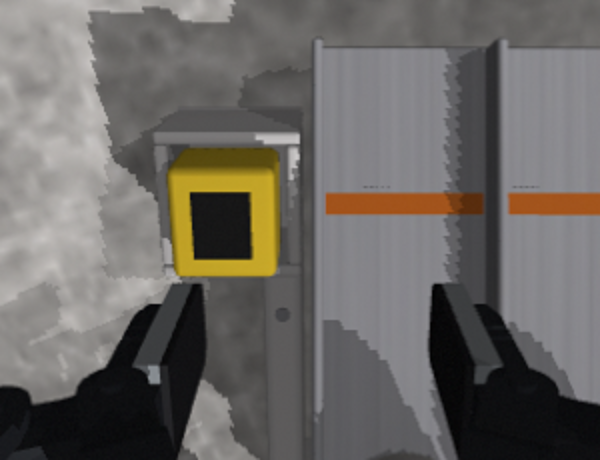

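View pics/s2.png

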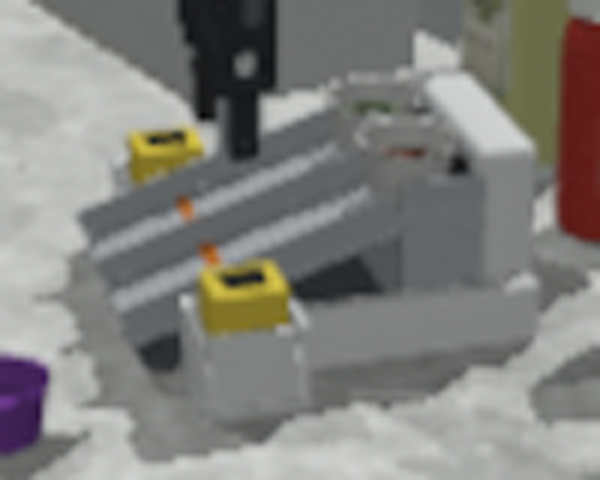

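The wrist view shows the fingers straddling the lane wall. The left finger is in line with the cap's dark pad (crop 221,226) and the right finger is over the stripe lane; the pad ray gives an offset of only about 2 mm in tool x. Next I'll descend to just above the cap.

```bash
python3 -m handwheel '[[[2,0,10],[0,0,0],-0.29],[[0,0,10],[0,0,0],-0.29],[[0,0,5],[0,0,0],-0.29],[[0,0,0],[0,0,0],-0.29],[[0,0,0],[0,0,0],-0.29]]'; python3 -m handwheel '[[[0,0,2],[0,0,0],-0.29],[[0,0,2],[0,0,0],-0.29],[[0,0,0],[0,0,0],-0.29]]';python3 -m handwheel '[[[0,0,2],[0,0,0],-0.29],[[0,0,0],[0,0,0],-0.29]]'
```

```text
clock: 4.25
position: [0.4895, 0.0064, 0.0655]
ee_rot: [0.0, 0.139, 0.99, 0.0]
contact_force: [-0.9, -0.0, 0.3]
width: 0.0549
gripper_force: 0.0
clock: 4.62
position: [0.4892, 0.0064, 0.0614]
ee_rot: [-0.0, 0.139, 0.99, 0.0]
contact_force: [0.9, 0.0, 0.3]
width: 0.0549
gripper_force: 0.0
clock: 4.88
position: [0.4891, 0.0064, 0.0594]
ee_rot: [-0.0, 0.139, 0.99, 0.0]
contact_force: [-0.6, 0.5, 0.1]
width: 0.0548
gripper_force: 0.0
```

```bash
python3 -m handwheel '[[[0,0,2],[0,0,0],-0.29],[[0,0,2],[0,0,0],-0.29],[[0,0,2],[0,0,0],-0.29],[[0,0,0],[0,0,0],-0.29],[[0,0,0],[0,0,0],-0.29]]'; python3 -m handwheel '[[[0,0,2],[0,0,0],-0.29],[[0,0,2],[0,0,0],-0.29],[[0,0,0],[0,0,0],-0.29],[[0,0,0],[0,0,0],-0.29]]'
python3 - <<'E'
from st import *
t=vision.get_image('top');sc=vision.get_image('scene');w=vision.get_image('wrist')
f=lambda i,r:cv2.resize(i[r[1]:r[3],r[0]:r[2]],(400,300),interpolation=cv2.INTER_CUBIC)
cv2.imwrite('pics/m3.png',np.vstack([np.hstack([f(t,(145,120,245,195+20)),f(sc,(200,130,300,205))]),np.hstack([f(w,(100,100,400,325)),f(w,(100,160,400,384))])]))
E
```

```text
clock: 5.5
position: [0.4893, 0.0064, 0.0535]
ee_rot: [0.0, 0.139, 0.99, 0.0]
contact_force: [0.4, -0.5, 0.7]
width: 0.0545
gripper_force: 0.0
clock: 6.0
position: [0.4893, 0.0064, 0.0495]
ee_rot: [-0.0, 0.139, 0.99, 0.0]
contact_force: [0.1, 0.3, 0.2]
width: 0.0554
gripper_force: 0.0
```

View pics/m3.png

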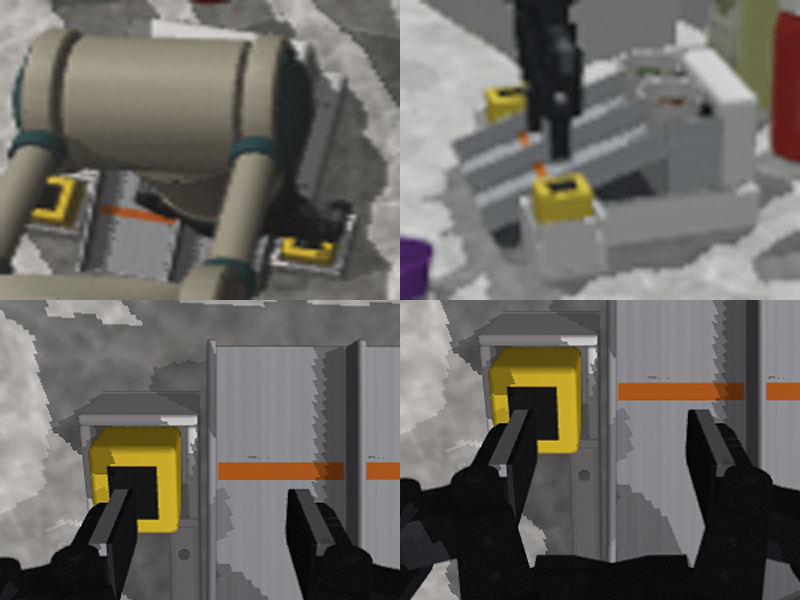

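The red cup is still in its pocket. The left fingertip is just over the cap's dark pad (lower-left tile 127,490), and the other finger is in the red lane. The tips sit well behind the TCP at this opening, so I'll keep pressing down.

```bash
for i in 1; do :; done; python3 -m handwheel '[[[0,0,2],[0,0,0],-0.29],[[0,0,2],[0,0,0],-0.29],[[0,0,0],[0,0,0],-0.29],[[0,0,0],[0,0,0],-0.29]]'; python3 -m handwheel '[[[0,0,2],[0,0,0],-0.29],[[0,0,2],[0,0,0],-0.29],[[0,0,0],[0,0,0],-0.29],[[0,0,0],[0,0,0],-0.29]]'; python3 -m handwheel '[[[0,0,2],[0,0,0],-0.29],[[0,0,0],[0,0,0],-0.29],[[0,0,0],[0,0,0],-0.29]]'
```

```text
clock: 6.65
position: [0.4893, 0.0064, 0.0454]
ee_rot: [-0.0, 0.139, 0.99, 0.0]
contact_force: [0.1, -0.0, 0.2]
width: 0.055
gripper_force: 0.0
clock: 7.15
position: [0.4893, 0.0064, 0.0415]
ee_rot: [0.0, 0.139, 0.99, 0.0]
contact_force: [-0.5, -0.1, -0.3]
width: 0.0549
gripper_force: 0.0
clock: 7.52
position: [0.4893, 0.0064, 0.0395]
ee_rot: [-0.0, 0.139, 0.99, 0.0]
contact_force: [-0.0, -0.3, -0.0]
width: 0.0553
gripper_force: 0.0
```

```bash
python3 - <<'E'
from st import *
sc=vision.get_image('scene');w=vision.get_image('wrist')
f=lambda i,r:cv2.resize(i[r[1]:r[3],r[0]:r[2]],(400,500),interpolation=cv2.INTER_CUBIC)
cv2.imwrite('pics/m4.png',np.hstack([f(w,(150,130,350,380)),f(sc,(220,130,290,210))]))
s,R=T()
print([ (R.T@(wonz(s,R,(u,v),.064)-s['position'])).round(4) for u,v in((195,242),(215,213))])
E
```

```text
[array([ 0.0062, -0.0317, -0.0245]), array([ 0.022 , -0.0209, -0.0245])]
```

View pics/m4.png

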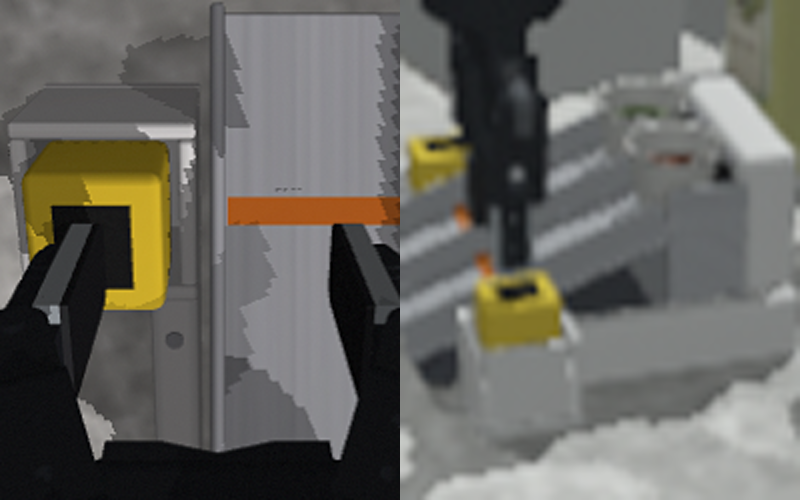

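```bash
python3 - <<'E'
from st import *
for z in(.064,.07,.075,.08): print(z,proj('scene',[[.4805,-.0244,z],[.4982,.0372,z]]).round(1).tolist())
E
```

```text
0.064 [[239.9, 175.7], [235.2, 167.2]]
0.07 [[239.9, 173.9], [235.2, 165.5]]
0.075 [[239.8, 172.4], [235.1, 164.0]]
0.08 [[239.8, 170.9], [235.1, 162.5]]
```

The cap is still up. The wrist and scene rays both put the fingertips about 30 mm behind the TCP at this opening, so the tip is at z of about 0.07. I'll keep descending in small steps and watch the force.

```bash
python3 -m handwheel '[[[0,0,2],[0,0,0],-0.29],[[0,0,2],[0,0,0],-0.29],[[0,0,0],[0,0,0],-0.29],[[0,0,0],[0,0,0],-0.29]]'; python3 -m handwheel '[[[0,0,2],[0,0,0],-0.29],[[0,0,0],[0,0,0],-0.29],[[0,0,0],[0,0,0],-0.29]]'
python3 - <<'E'
from st import *
a=[]
for i in range(4): s,R=T(); a.append(s['contact_force'][2]); w=vision.get_image('wrist')
print(np.round(a,2)); sc=vision.get_image('scene')
f=lambda i,r:cv2.resize(i[r[1]:r[3],r[0]:r[2]],(400,500),interpolation=cv2.INTER_CUBIC)
cv2.imwrite('pics/m5.png',np.hstack([f(w,(150,130,350,380)),f(sc,(220,130,290,210))]))
E
```

```text
clock: 8.12
position: [0.4893, 0.0064, 0.0355]
ee_rot: [-0.0, 0.139, 0.99, 0.0]
contact_force: [-0.4, 0.7, -0.0]
width: 0.0551
gripper_force: 0.0
clock: 8.5
position: [0.4893, 0.0064, 0.0335]
ee_rot: [-0.0, 0.139, 0.99, 0.0]
contact_force: [0.4, -0.5, -0.3]
width: 0.0554
gripper_force: 0.0
[-0.27 -0.17 -0.11  0.02]
```

View pics/m5.png

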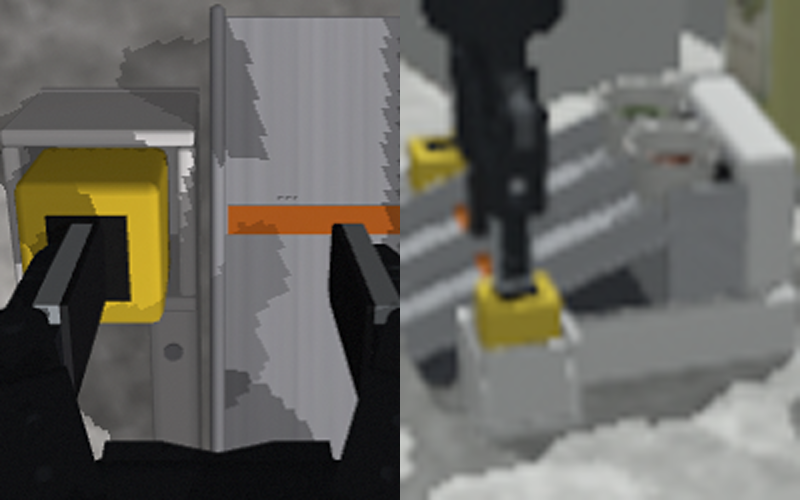

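The tip is now just above the pad (right tile about 515,292) and the red cup is still in its pocket. I'll continue in small steps to find contact.

```bash
python3 -m handwheel '[[[0,0,2],[0,0,0],-0.29],[[0,0,0],[0,0,0],-0.29],[[0,0,0],[0,0,0],-0.29]]'; python3 -m handwheel '[[[0,0,2],[0,0,0],-0.29],[[0,0,0],[0,0,0],-0.29],[[0,0,0],[0,0,0],-0.29]]'
```

```text
clock: 9.12
position: [0.4893, 0.0064, 0.0314]
ee_rot: [-0.0, 0.139, 0.99, 0.0]
contact_force: [0.0, 0.3, -0.2]
width: 0.055
gripper_force: 0.0
clock: 9.5
position: [0.4894, 0.0064, 0.0296]
ee_rot: [0.0, 0.139, 0.99, 0.0]
contact_force: [0.3, 0.4, 2.6]
width: 0.0551
gripper_force: 1.3
```

That's contact (2.6 N). Next I'll press on.

```bash
python3 -m handwheel '[[[0,0,2],[0,0,0],-0.29],[[0,0,2],[0,0,0],-0.29],[[0,0,2],[0,0,0],-0.29],[[0,0,0],[0,0,0],-0.29]]'; python3 -m handwheel '[[[0,0,1],[0,0,0],-0.29],[[0,0,0],[0,0,0],-0.29],[[0,0,0],[0,0,0],-0.29]]';  python3 -m handwheel '[[[0,0,1],[0,0,0],-0.29],[[0,0,0],[0,0,0],-0.29],[[0,0,0],[0,0,0],-0.29]]'
```

```text
clock: 10.0
position: [0.4894, 0.0064, 0.0234]
ee_rot: [0.0, 0.139, 0.99, 0.0]
contact_force: [0.5, -0.1, 3.6]
width: 0.055
gripper_force: 1.7
clock: 10.38
position: [0.4894, 0.0064, 0.0225]
ee_rot: [0.0, 0.139, 0.99, 0.0]
contact_force: [-0.2, 0.2, 4.0]
width: 0.0549
gripper_force: 2.2
clock: 10.75
position: [0.4894, 0.0064, 0.0215]
ee_rot: [0.0, 0.139, 0.99, 0.0]
contact_force: [-0.6, 0.7, 4.2]
width: 0.0549
gripper_force: 2.4
```

```bash
python3 -m handwheel '[[[0,0,1],[0,0,0],-0.29],[[0,0,0],[0,0,0],-0.29],[[0,0,0],[0,0,0],-0.29]]';  python3 -m handwheel '[[[0,0,1],[0,0,0],-0.29],[[0,0,0],[0,0,0],-0.29],[[0,0,0],[0,0,0],-0.29],[[0,0,0],[0,0,0],-0.29]]'
python3 - <<'E'
from st import *
delta([.49,.006,.02])
sc=vision.get_image('scene');w=vision.get_image('wrist')
f=lambda i,r:cv2.resize(i[r[1]:r[3],r[0]:r[2]],(400,500),interpolation=cv2.INTER_CUBIC)
cv2.imwrite('pics/m6.png',np.hstack([f(w,(150,130,350,380)),f(sc,(220,130,290,210))]))
E
```

```text
clock: 11.12
position: [0.4894, 0.0064, 0.0211]
ee_rot: [0.0, 0.139, 0.99, -0.0]
contact_force: [-1.8, 0.2, 9.1]
width: 0.0551
gripper_force: 4.9
clock: 11.62
position: [0.4895, 0.0063, 0.0209]
ee_rot: [0.0, 0.139, 0.99, -0.0]
contact_force: [-3.0, 0.4, 16.3]
width: 0.0551
gripper_force: 8.2
pos [0.4895 0.0063 0.0209] F [-2.98  0.4  16.31] w 0.0551 yaw -16.03 zax [ 8.e-04 -3.e-04 -1.e+00] t 11.625
tool shift mm [-0.6 -0.2  0.9]
```

View pics/m6.png

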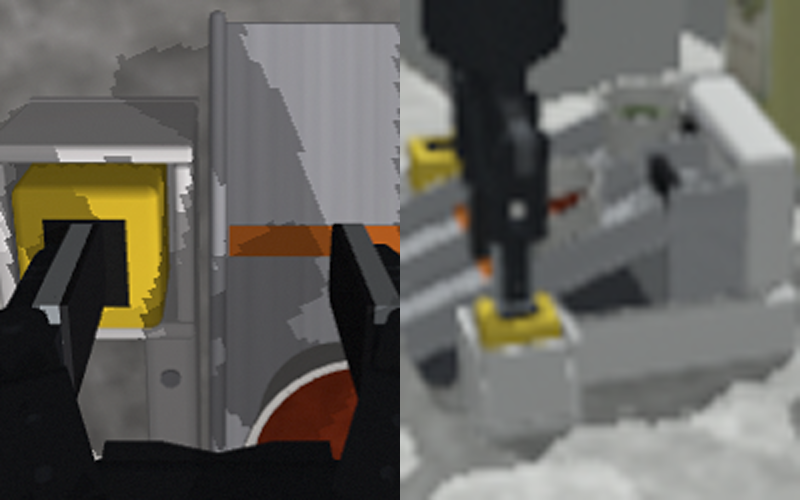

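The cap is fully down with the stop reached (16 N). The red cup is on the chute behind the lane finger, with its rim arc peaking near wrist pixel (322,310). I'll check that it is touching the finger and not moving.

```bash
python3 -m handwheel '[[[0,0,0],[0,0,0],-0.29],[[0,0,0],[0,0,0],-0.29],[[0,0,0],[0,0,0],-0.29],[[0,0,0],[0,0,0],-0.29]]'; python3 - <<'E'
from st import *
s,R=T(); w=vision.get_image('wrist'); hsv=cv2.cvtColor(w,cv2.COLOR_BGR2HSV)
old=cv2.imread('pics/m6.png')[:,:400]; new=cv2.resize(w[130:380,150:350],(400,500),interpolation=cv2.INTER_CUBIC)
print('diff in cup area',np.abs(old[340:450,240:400].astype(int)-new[340:450,240:400]).mean())
for z in(.068,.072,.076): print(z,(R.T@(wonz(s,R,(322,310),z)-s['position'])*1000).round(1))
E
```

```text
clock: 12.22
position: [0.4895, 0.0063, 0.0209]
ee_rot: [0.0, 0.139, 0.99, -0.0]
contact_force: [-3.0, 0.7, 15.9]
width: 0.055
gripper_force: 8.2
diff in cup area 1.0296969696969698
0.068 [-17.5  30.2 -47.1]
0.072 [-14.4  29.2 -51.1]
0.076 [-11.2  28.3 -55.1]
```

The cup isn't moving, and its rim is at the finger's uphill face (about -11 mm), so it is resting on the finger. I'm handing the job in.

```bash
python3 -c "
from rig import manip
print(manip.sign_off())"
```

```text
the job is handed in; nothing more can be done
None
```

I handed the job in with the right plunger held fully down at its stop (16 N) and the red cup lying still on its chute, its rim at the finger by my measurement. I didn't touch the green, beige or tomato items; sign-off returned no verdict.

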